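Rake the heaped inductors into one layer on the drying plate

ROBOT

A 7-joint arm with a two-finger parallel gripper is mounted at the origin on the work surface. World frame = base frame: x ahead of the robot, y to its left, z up, the work surface at z = 0. Lengths are in m, angles in degrees, forces in N, time in s.
With the tool pointing down it reaches from about 0.4 to 0.875 m from the base axis. Payload 4.4 kg.
Tool frame: the origin (TCP) lies between the finger pads; the fingertips stand 22 mm ahead of it and the grasp point (between the pads) lies 3 mm ahead of it; z points along the fingers, y is the direction in which the jaws open and shut (so a half turn about z gives the same grasp; the last joint's range is limited). The gripper opens to 85 mm and grips with 20 to 120 N. Pads are 22 mm wide; open, the fingers measure 114 mm over their backs; the gripper's body (76 mm by 85 mm) begins 54 mm behind the grasp point. The pads swing forward as they close: fully open they stand 13 mm farther back than shut.
Start: joints at [-74.817, 36.005, 2.206, 86.941, -1.547, 57.084, -1.146], TCP at [0.211, 0.615, 0.253] pointing down, gripper open.
Joint ranges: [-175.42, 175.42], [-21.48, 121.26], [-71.46, 75.88], [10.55, 141.38], [-63.04, 243.04], [13.31, 113.54], [-168.57, 168.57]. Speed limits (degrees/s): [147.25, 147.25, 180, 180, 180, 180, 180].

INTERFACE

Orientations are given as [roll, pitch, yaw] about the fixed x, y, z axes, in that order (R = Rz(yaw) Ry(pitch) Rx(roll)).
In Python, from cell import arm, cams gives the robot as it stands.
- The arm moves only by the tool apply_moves, never from a script. Its argument "steps" is a list of rows, each a list of 7 numbers: the shift along the tool's x, y, z in cm, then the turn, a rotation vector about the tool's x, y, z in rad, then the finger opening in cm, from 0 to 8.54. A call has exactly 8 rows; each row is the pose to reach, as a shift and turn from the pose commanded when the call began, along the tool's axes at that moment; what a row does not reach only later rows make up. A row lasts 1/10 s, in which the tool goes at most 50 mm and 8.59 degrees, less where a joint would pass 70% of its speed; a pose out of reach is approached as far as the arm can. A call with a gripper value outside its range is refused whole. The fingers move at their own pace and stop on an object; "newtons" is the grip in N (left out, the last holds). Time passes only in rows, so rows that repeat a pose let the fingers close, or fill a call up. It gives the time, the measured TCP pose, the force and the opening at its end, in the units of the state.
- arm.read_state(): the state, without advancing time (a new reading comes with each control period).
- cams.get_image(name): name is "scene" or "top" or "wrist"; returns a dict with "color" (400x640x3 uint8, blue, green, red), "vfov" (degrees; the focal length in pixels is half the picture's height over the tangent of half this angle, whatever the lens; pixels are square), "cx", "cy" (the principal point, pixels), "rvec" (rotation vector, rad) and "tvec" (3), from world to camera coordinates, as OpenCV has them; the wrist camera has in their place "hand_eye" (4x4, takes a point from camera to tool coordinates, whose origin is the TCP and whose axes are the flange's). Camera axes: x right, y down, z forward; pixel columns grow to the right and rows downward; lengths in m; the calibration is good to about 2 mm. A picture is of the moment at which its call begins: read the wrist's pose just before it. There is no depth.
- arm.hand_in(): hands the job in, once; it reports no verdict.
The state is a dict: "time": time; "joints": joint angles; "qd": joint speeds; "joint_efforts": joint torques, N m; "tcp_pos": TCP position; "tool_rot": TCP orientation; "force": force on the tool from outside, world axes, zero at the start; "wrist_torque": the same for the moment, N m; "width": finger opening in m.
Only numpy, scipy, OpenCV 4.12 (cv2) and the standard library are available. Lean on these libraries where they do the work, as an engineer would, in place of code of your own. Each camera call takes 0.05 s, during which the arm holds its last target. There are 200 camera calls.

TASK

Power inductors are heaped two high at one end of the drying plate's bed. Pick up the rake with the orange grip and rake the two upper ones (blue disc and yellow disc) off the heap into the empty half, so that they lie flat on the bed in one even layer with the lower ones; the gripper itself must not touch these two. Then stand the rake upright on the bench, off the plate, and let go of it.

Things in the scene. Friction and masses are not known exactly. Their poses are not given: they have to be found in the camera images.
- rake_grip (a point): centre of the rake's orange grip, 78 mm above its tine tips; x = raking direction, y along the head, z up. Grip: upright block 22 (x) by 34 (y) mm, 40 to 106 mm above the tips. Head 34 (x) by 90 (y) mm, 26 to 40 mm up. Two rows of 6 mm tines at x = +14 and -14 mm. 150 g; stands on its tines; same either way round. The like-shaped brush with a black grip is not meant.
- plate: fixed drying plate, 150 mm square; origin on the bench under the bed's centre, z up. Black control strip to x = -114 mm. Bed 86 (x) by 100 (y) mm inside, floor 40 mm above the bench, 4 mm thick rim up to 54 mm. Two lower cubes (grey discs, tops at 70 mm) lie side by side in its +x half, near faces at x about +12 mm; the -x half is empty. Cubes raked to -x past those faces tumble on to the bed.
- core_blue_mid (a point): centre of a potted inductor: dark 30 mm cube, about 60 g, copper ring and blue disc on top. At the start it lies flat on a lower cube: centre 85 mm above the bench, at x about +27, y about +18 or -18 mm in the plate's frame, sides along the plate's within 5 degrees. Flat on the bed, on any face, its centre is 55 mm above the bench. Smooth: slides under less than 1 N.
- core_yellow_mid (a point): centre of a potted inductor: dark 30 mm cube, about 60 g, copper ring and yellow disc on top. At the start it lies flat on a lower cube: centre 85 mm above the bench, at x about +27, y about +18 or -18 mm in the plate's frame, sides along the plate's within 5 degrees. Flat on the bed, on any face, its centre is 55 mm above the bench. Smooth: slides under less than 1 N.
Not all that is in view belongs to the job. What is shaped like the part that bears rake_grip but pink or turquoise is not meant. There is more than one size of the plate; the job needs the larger.

How it is judged (in metres and radians):
On the way, in this order (a step that is already met when the one before it is completed fails the run):
1. the rake is lifted in the gripper (height (world z) of rake_grip above 0.11 m and contact force between the fingers and rake above 1 N), for 0.2 s.
2. the rake pushes one of the upper inductors ((contact force between rake and core_blue above 0.1 N or contact force between rake and core_yellow above 0.1 N)), for 0.02 s.
3. both upper inductors lie flat on the bed in its empty half (z of core_blue_mid in the frame of plate between 0.051 and 0.059 m and x of core_blue_mid in the frame of plate between -0.043 and 0 m and y of core_blue_mid in the frame of plate between -0.05 and 0.05 m and z of core_yellow_mid in the frame of plate between 0.051 and 0.059 m and x of core_yellow_mid in the frame of plate between -0.043 and 0 m and y of core_yellow_mid in the frame of plate between -0.05 and 0.05 m), for 0.2 s.
At the end, for the whole second after the job is handed in: both upper inductors rest flat (any face) on the bed in its empty half: centres inside the rim, on the -x side of the bed's middle, within about 4 mm of 55 mm above the bench; the rake stands on the bench, upright within 10 degrees, grip centre within 10 mm of standing height; all at rest (all of step 3 and height (world z) of rake_grip between 0.068 and 0.088 m and angle between rake_grip's own z axis and vertical below 0.175 rad and linear speed of each of rake, core_blue, core_yellow below 0.02 m/s); the robot touches nothing.
It fails at once if the gripper touches an upper inductor (contact force between any of the fingers, the arm and core_blue above 0.5 N or contact force between any of the fingers, the arm and core_yellow above 0.5 N).
It also fails if it takes over 45 s, if anything falls off the work surface, if the arm or the gripper's body presses on something with over 40 N, if the wrist force passes 120 N, or if a joint passes its speed limit or range.

## Working session

There is one attempt and no reset: what is moved stays moved. The work goes in short steps, Python scripts to look and compute and a tool call to move; the robot and the scene stay as the last step left them, time stands still between calls to the robot, and variables do not carry over. Pictures are saved under pics/ and viewed, about 8 in all and at most 12, crops included, and the job is handed in when it is done.

Besides the shell and the picture viewer there is one more tool, called after "Call:" by a JSON object that holds its "api" and its "payload". apply_moves: Moves the arm, as the interface text tells. Its arguments: {"type":"object","properties":{"steps":{"type":"array","items":{"type":"array","items":{"type":"number"}}},"newtons":{"type":"number"}},"required":["steps"]}

```bash
ls; mkdir -p pics
cat > h.py <<'E'
import numpy as np, cv2
from cell import arm, cams
from scipy.spatial.transform import Rotation as R
def cam(n):
    s=arm.read_state(); d=cams.get_image(n); f=200/np.tan(np.radians(d['vfov'])/2)
    K=np.array([[f,0,d['cx']],[0,f,d['cy']],[0,0,1]])
    if n=='wrist':
        H=np.array(d['hand_eye']); T=np.eye(4); T[:3,:3]=R.from_euler('xyz',s['tool_rot'],degrees=True).as_matrix(); T[:3,3]=s['tcp_pos']
        W=T@H; Rc=W[:3,:3].T; t=-Rc@W[:3,3]
    else:
        Rc=cv2.Rodrigues(np.array(d['rvec'],float))[0]; t=np.array(d['tvec'],float).ravel()
    return d['color'],K,Rc,t
def ray(c,u,v):
    _,K,Rc,t=c; d=Rc.T@np.linalg.solve(K,[u,v,1]); return -Rc.T@t, d/np.linalg.norm(d)
def onz(c,u,v,z):
    o,d=ray(c,u,v); return o+d*(z-o[2])/d[2]
def tri(c1,p1,c2,p2):
    o1,d1=ray(c1,*p1);o2,d2=ray(c2,*p2)
    s=np.linalg.lstsq(np.c_[d1,-d2],o2-o1,rcond=None)[0]
    a,b=o1+d1*s[0],o2+d2*s[1]; return (a+b)/2, np.linalg.norm(a-b)
def proj(c,P):
    _,K,Rc,t=c; p=K@(Rc@np.asarray(P,float)+t); return p[:2]/p[2]
E
python3 - <<'E'
from h import *
import pickle
C={n:cam(n) for n in('scene','top')}
pickle.dump(C,open('c0.pkl','wb'))
for n in C:
    cv2.imwrite(f'pics/{n}.png',C[n][0]); print(n,C[n][1][0,0],-C[n][2].T@C[n][3])
print(arm.read_state())
E
```

```text
pics
scene 412.04633976589594 [ 1.16680791 -0.29719312  0.79307701]
top 434.5616128517667 [0.27978596 0.00639753 1.19619268]
{'time': 0.1, 'joints': array([-74.81713822,  36.05245327,   2.20348768,  86.98934283,
        -1.54514324,  57.08143887,  -1.1454485 ]), 'qd': array([ 0.12126302, -0.12445642,  0.02778491, -0.106493  , -0.00223033,
        0.07528104, -0.09242939]), 'joint_efforts': array([ 2.52197562e-03, -5.64542735e+01,  1.23015281e+00, -1.93973798e+01,
        1.11891754e-02,  5.42186288e-03,  2.03393245e-05]), 'tcp_pos': array([0.2109381 , 0.61429474, 0.25249958]), 'tool_rot': array([-1.79906501e+02,  2.82799754e-03,  1.61047952e+02]), 'force': array([0.25745221, 0.04012363, 0.03297926]), 'wrist_torque': array([ 0.03252603, -0.01698153, -0.03134214]), 'width': 0.08535151725592585}
```

View pics/scene.png

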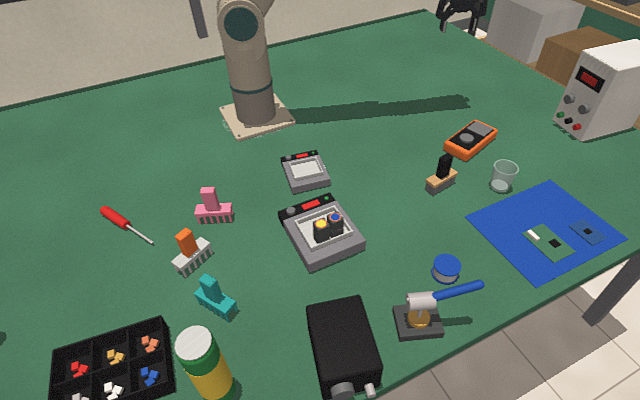

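View pics/top.png

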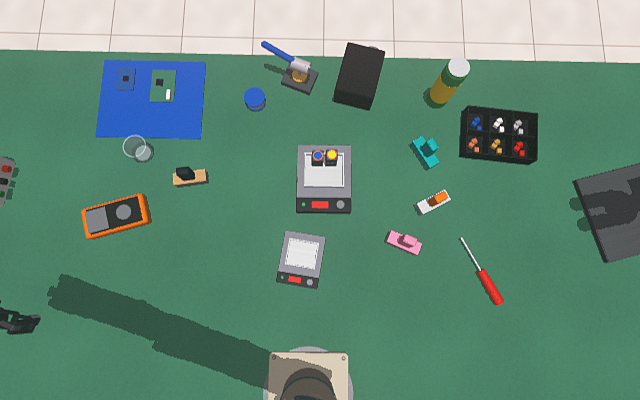

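Candidates for the rake, scene/top pixels:
- **Orange grip:** (188,243)/(435,201).
- **Pink:** (212,203)/(404,242).
- **Turquoise:** (214,295)/(425,151).
- **Black-grip brush:** (442,172)/(190,176).

The orange one fits the description. For the plate, the larger one at (322,230)/(324,178) fits. The smaller one is at (305,170)/(301,260).

Next I take masks and an enlarged crop.

Run:
```python
from h import *
import pickle
C=pickle.load(open('c0.pkl','rb')); S,T=C['scene'],C['top']
def blobs(c,lo,hi,box,amin=8):
    x0,y0,x1,y1=box; im=cv2.cvtColor(c[0],cv2.COLOR_BGR2HSV); m=np.zeros(im.shape[:2],np.uint8)
    m[y0:y1,x0:x1]=cv2.inRange(im,np.array(lo),np.array(hi))[y0:y1,x0:x1]
    n,l,st,ce=cv2.connectedComponentsWithStats(m); return [(ce[i].round(1),st[i].tolist()) for i in range(1,n) if st[i,4]>=amin],m
for nm,lo,hi in(('orange',(5,150,120),(18,255,255)),('yellow',(22,150,130),(35,255,255)),('blue',(105,120,80),(125,255,255)),('red',(0,150,150),(4,255,255))):
    for n,b in(('scene',(165,190,370,275)),('top',(290,140,460,220))):
        print(nm,n,blobs(C[n],lo,hi,b)[0])
# grip top face (bright orange) in top view
def crop(c,b,k): x0,y0,x1,y1=b; return cv2.resize(c[0][y0:y1,x0:x1],None,fx=k,fy=k,interpolation=cv2.INTER_CUBIC)
a=crop(T,(410,180,460,220),8);b=crop(S,(163,220,213,280),8)[:480,:400];p=crop(T,(287,138,362,218),5)[:400,:375]
o=np.zeros((600,800,3),np.uint8);o[:320,:400]=a;o[:480,400:]=b
o[320:600,:300]=crop(T,(290,140,360,218),3.6)[:280,:252].repeat(1,0)[:, :252] if False else cv2.resize(T[0][138:218,285:365],(300,280),interpolation=cv2.INTER_CUBIC)
cv2.imwrite('pics/crop1.png',o)
q=crop(S,(270,185,375,275),7); cv2.imwrite('pics/crop2.png',q)
```

```text
orange scene [(array([320.5, 226.3]), [316, 225, 10, 3, 10]), (array([186.1, 241.7]), [175, 228, 23, 29, 414])]
orange top [(array([440.3, 197. ]), [434, 192, 14, 11, 97])]
yellow scene [(array([320.9, 223.1]), [317, 220, 9, 7, 49])]
yellow top [(array([331.4, 153.9]), [328, 150, 8, 9, 49])]
blue scene [(array([334.7, 216.6]), [331, 214, 8, 6, 39])]
blue top [(array([317.3, 154.8]), [314, 152, 8, 7, 40])]
red scene [(array([310.1, 204.1]), [301, 199, 19, 11, 94])]
red top [(array([319.6, 204. ]), [312, 201, 17, 7, 113])]
```

View pics/crop1.png

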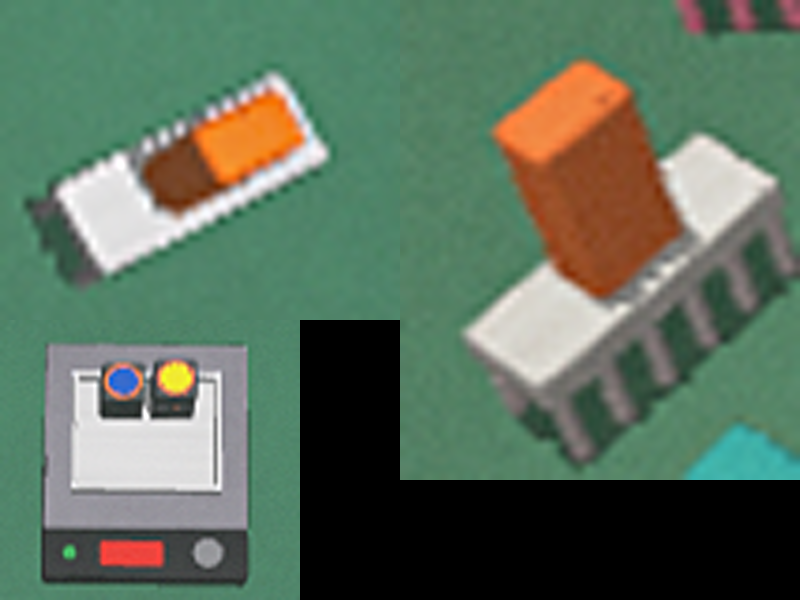

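View pics/crop2.png

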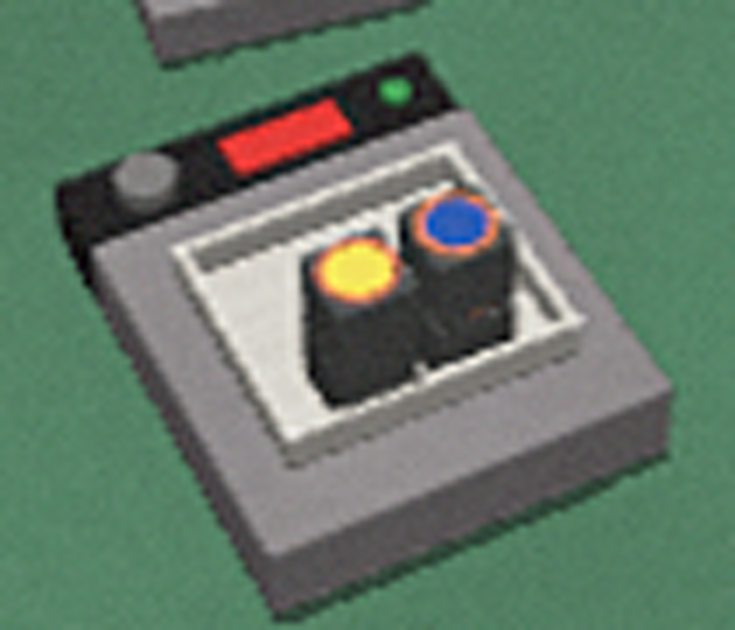

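The crop confirms the orange-grip rake and the larger plate, with the blue disc at +y and yellow at -y. I triangulate the points from the two views.

Run:
```python
from h import *
import pickle
C=pickle.load(open('c0.pkl','rb')); S,T=C['scene'],C['top']; r=lambda x:np.round(x,4)
for n,a,b in(('yellow',(320.9,223.1),(331.4,153.9)),('blue',(334.7,216.6),(317.3,154.8)),('red',(310.1,204.1),(319.6,204.0)),
  ('griptop',(163+165/8-.5,220+113/8-.5),(440.4,197))):
    P,e=tri(S,a,T,b); print(n,r(P),r(e))
rs=[(270+x/7-.5,185+y/7-.5) for x,y in((175,245),(460,143),(585,322),(290,440))]
rt=[(285+x/3.75-.5,138+(y-320)/3.5-.5) for x,y in((222,492),(70,490),(72,370),(222,370))]
for a,b in zip(rs,rt):
    P,e=tri(S,a,T,b); print('rim',r(P),r(e), 'z54',r(onz(S,*a,.054)),r(onz(T,*b,.054)))
ht=[(410+x/8-.5,180+y/8-.5) for x,y in((55,190),(105,275),(328,158),(272,75))]
H=np.array([onz(T,*p,.04) for p in ht]); print(r(H),r(H.mean(0)))
hs=[(163+(x-400)/8-.5,220+y/8-.5) for x,y in((465,332),(540,390),(775,185),(705,135))]
H2=np.array([onz(S,*p,.04) for p in hs]); print(r(H2),r(H2.mean(0)))
for h in(H,H2):
    d=h[2]-h[1]+h[3]-h[0]; print('lateral angle',np.degrees(np.arctan2(d[1],d[0])))
b=[(285+x/3.75-.5,138+(y-320)/3.5-.5) for x,y in((47,345),(247,345),(247,528),(45,526))]
m=r([onz(T,*p,.04) for p in b]);print(m)
```

```text
yellow [ 0.6119 -0.0514  0.0998] 0.0006
blue [ 0.6086 -0.0147  0.0995] 0.0012
red [ 0.4893 -0.0243  0.0347] 0.0015
griptop [ 0.5014 -0.3336  0.1021] 0.0009
rim [ 0.535  -0.087   0.0537] 0.0009 z54 [ 0.5354 -0.0867  0.054 ] [ 0.5348 -0.0874  0.054 ]
rim [0.5352 0.0226 0.0512] 0.0016 z54 [0.5378 0.0221 0.054 ] [0.5343 0.0218 0.054 ]
rim [0.6302 0.0219 0.0535] 0.001 z54 [0.6305 0.0212 0.054 ] [0.6303 0.0223 0.054 ]
rim [ 0.6317 -0.0874  0.0562] 0.0008 z54 [ 0.63   -0.0871  0.054 ] [ 0.6326 -0.0872  0.054 ]
[[ 0.4956 -0.2862  0.04  ]
 [ 0.4667 -0.3023  0.04  ]
 [ 0.5084 -0.3799  0.04  ]
 [ 0.5369 -0.3619  0.04  ]] [ 0.5019 -0.3326  0.04  ]
[[ 0.509  -0.3807  0.04  ]
 [ 0.5387 -0.3661  0.04  ]
 [ 0.4976 -0.2885  0.04  ]
 [ 0.4693 -0.3021  0.04  ]] [ 0.5036 -0.3344  0.04  ]
lateral angle -61.538523208264806
lateral angle 117.2977185654193
[[ 0.6548  0.0414  0.04  ]
 [ 0.658  -0.1068  0.04  ]
 [ 0.5097 -0.1068  0.04  ]
 [ 0.5085  0.0395  0.04  ]]
```

The rim is 95x109 mm at z≈54 and disc tops are at z≈100, both as expected. The rake grip is at (0.503,-0.3335), with its x axis at about 28°. The plate origin is near (0.583,-0.033) with yaw about 1°. I plan the approach.

```bash
cat > plan.py <<'E'
import sys
from h import *
def plan(way,start=None):
    s=arm.read_state(); p=np.array(s['tcp_pos']); Q=R.from_euler('xyz',s['tool_rot'],degrees=True)
    if start: p=np.array(start[:3]); Q=R.from_euler('xyz',[180,0,start[3]],degrees=True)
    print('at',p.round(4),np.round(s['tool_rot'],2),'w',round(s['width'],4),'F',np.round(s['force'],2),'t',round(s['time'],2))
    for w in way:
        q=np.array(w[:3]); N=R.from_euler('xyz',[180,0,w[3]],degrees=True)
        print(w,'->',(Q.inv().apply(q-p)*100).round(2),(Q.inv()*N).as_rotvec().round(4)); p,Q=q,N
if __name__=='__main__': plan(eval(sys.argv[1]))
E
python3 plan.py "[(0.52,0.25,0.25,118),(0.55,-0.12,0.25,118),(0.47,-0.27,0.26,118)]"
```

```text
at [0.2109 0.6143 0.2525] [-179.91    0.    161.05] w 0.0854 F [0.26 0.04 0.03] t 0.1
(0.52, 0.25, 0.25, 118) -> [-41.06 -24.42   0.29] [-1.500e-03  7.000e-04  7.513e-01]
(0.55, -0.12, 0.25, 118) -> [-34.08 -14.72  -0.  ] [0. 0. 0.]
(0.47, -0.27, 0.26, 118) -> [ -9.49 -14.11  -1.  ] [0. 0. 0.]
```

Call:
{"api": "apply_moves", "payload": {"steps": [[-5,-3,0,0,0,0.1,8.5],[-10,-6,0,0,0,0.2,8.5],[-15,-9,0,0,0,0.3,8.5],[-19,-11.4,0,0,0,0.4,8.5],[-23,-13.8,0,0,0,0.5,8.5],[-27,-16,0,0,0,0.6,8.5],[-30,-18,0,0,0,0.7,8.5],[-32,-19,0,0,0,0.75,8.5]]}}

```text
time: 0.9
tcp_pos: [0.4551, 0.3256, 0.2533]
tool_rot: [-180.0, 0.2, 117.5]
force: [0.3, 1.6, 0.1]
width: 0.0851
```

```bash
python3 plan.py "[(0.56,0,0.25,118),(0.47,-0.27,0.26,118)]"
```

```text
at [0.4551 0.3256 0.2533] [-179.99    0.19  117.51] w 0.0851 F [0.26 1.62 0.1 ] t 0.9
(0.56, 0, 0.25, 118) -> [-33.72  -5.74   0.44] [-0.0002  0.0033 -0.0086]
(0.47, -0.27, 0.26, 118) -> [-19.61 -20.62  -1.  ] [0. 0. 0.]
```

Call:
{"api": "apply_moves", "payload": {"steps": [[-4.8,-0.8,0,0,0,0,8.5],[-9.5,-1.6,0,0,0,0,8.5],[-14.3,-2.4,0,0,0,0,8.5],[-19,-3.2,0,0,0,0,8.5],[-23.5,-4,0,0,0,0,8.5],[-28,-4.8,0,0,0,0,8.5],[-32,-5.4,0,0,0,0,8.5],[-33.7,-5.7,0,0,0,0,8.5]]}}

```text
time: 1.7
tcp_pos: [0.561, 0.0016, 0.2532]
tool_rot: [-180.0, 0.1, 117.7]
force: [-0.3, 0.7, 0.3]
width: 0.0848
```

Call:
{"api": "apply_moves", "payload": {"steps": [[-3,-3.2,0,0,0,0,8.5],[-6,-6.4,0,0,0,0,8.5],[-9,-9.5,0,0,0,0,8.5],[-12,-12.6,0,0,0,0,8.5],[-15,-15.8,-0.5,0,0,0,8.5],[-18,-19,-1,0,0,0,8.5],[-19.6,-20.6,-1,0,0,0,8.5],[-19.6,-20.6,-1,0,0,0,8.5]]}}

```text
time: 2.5
tcp_pos: [0.4687, -0.2674, 0.2634]
tool_rot: [-179.9, 0.1, 117.7]
force: [-0.5, 0.3, -0.0]
width: 0.085
```

Run:
```python
from h import *
import pickle
from plan import plan
c=cam('wrist'); pickle.dump(c,open('w1.pkl','wb'))
print('cam',-c[2].T@c[3],c[2][2],'pred top',proj(c,(.5027,-.3335,.106)),'ctr',proj(c,(.5027,-.3335,.04)))
o=cv2.resize(c[0],None,fx=1.25,fy=1.25); cv2.imwrite('pics/w1.png',o)
plan([(.5027,-.3335,.2,118)])
```

```text
cam [ 0.43052742 -0.19275637  0.38406492] [ 0.1511873  -0.29178585 -0.94445933] pred top [322.52830259 248.43036679] ctr [322.75622677 222.95193349]
at [ 0.4698 -0.2645  0.2631] [-1.7996e+02 -1.0000e-02  1.1785e+02] w 0.0849 F [ 0.39  1.32 -0.31] t 2.55
(0.5027, -0.3335, 0.2, 118) -> [-7.64 -0.31  6.31] [-0.0006 -0.0001 -0.0027]
```

View pics/w1.png

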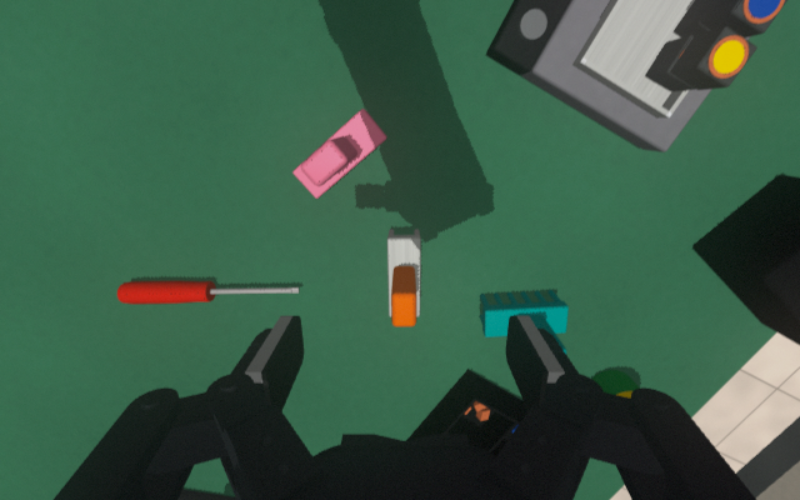

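The grip top is at about (323,246) px against a predicted (322.5,248.4). The head lies square to the jaws, and neighbouring objects clear the open fingers.

Call:
{"api": "apply_moves", "payload": {"steps": [[-3,-0.1,1,0,0,0,8.5],[-6,-0.2,3,0,0,0,8.5],[-7.5,-0.3,5,0,0,0,8.5],[-7.5,-0.3,7,0,0,0,8.5],[-7.5,-0.3,8.5,0,0,0,8.5],[-7.5,-0.3,10,0,0,0,8.5],[-7.5,-0.3,10,0,0,0,8.5],[-7.5,-0.3,10,0,0,0,8.5]]}}

```text
time: 3.35
tcp_pos: [0.5041, -0.3291, 0.1631]
tool_rot: [180.0, -0.1, 118.2]
force: [0.1, -0.9, 0.4]
width: 0.0847
```

```bash
python3 plan.py "[(.5027,-.3335,.082,118)]"
```

```text
at [ 0.5041 -0.3291  0.1631] [ 1.7999e+02 -7.0000e-02  1.1817e+02] w 0.0847 F [ 0.09 -0.88  0.44] t 3.35
(0.5027, -0.3335, 0.082, 118) -> [-0.33 -0.33  8.11] [ 0.0001 -0.0011  0.0031]
```

Call:
{"api": "apply_moves", "payload": {"steps": [[-0.3,-0.3,2,0,0,0,8.5],[-0.3,-0.3,4,0,0,0,8.5],[-0.3,-0.3,6,0,0,0,8.5],[-0.3,-0.3,7.5,0,0,0,8.5],[-0.3,-0.3,8.1,0,0,0,8.5],[-0.3,-0.3,8.1,0,0,0,5],[-0.3,-0.3,8.1,0,0,0,3.2],[-0.3,-0.3,8.1,0,0,0,2.5]], "newtons": 60}}

```text
time: 4.15
tcp_pos: [0.5028, -0.335, 0.0833]
tool_rot: [180.0, 0.1, 118.1]
force: [0.1, 0.1, 0.7]
width: 0.0438
```

Call:
{"api": "apply_moves", "payload": {"steps": [[0,0,0,0,0,0,1.5],[0,0,0,0,0,0,1],[0,0,0,0,0,0,1],[0,0,0,0,0,0,1],[0,0,0,0,0,0,1],[0,0,0,0,0,0,1],[0,0,0,0,0,0,1],[0,0,0,0,0,0,1]]}}

```text
time: 4.95
tcp_pos: [0.5027, -0.3349, 0.0831]
tool_rot: [180.0, 0.1, 118.1]
force: [-0.4, -0.1, 5.8]
width: 0.021
```

Call:
{"api": "apply_moves", "payload": {"steps": [[0,0,-0.5,0,0,0,1],[0,0,-1.5,0,0,0,1],[0,0,-3,0,0,0,1],[0,0,-5,0,0,0,1],[0,0,-7,0,0,0,1],[0,0,-9,0,0,0,1],[0,0,-10.5,0,0,0,1],[0,0,-11,0,0,0,1]]}}

```text
time: 5.75
tcp_pos: [0.5031, -0.3353, 0.1951]
tool_rot: [179.9, 0.2, 118.1]
force: [-0.3, -0.1, -1.5]
width: 0.0214
```

```bash
python3 plan.py "[(.668,-.0335,.195,91)]"
```

```text
at [ 0.5031 -0.3353  0.1951] [179.89   0.2  118.07] w 0.0214 F [-0.26 -0.12 -1.52] t 5.75
(0.668, -0.0335, 0.195, 91) -> [18.87 28.75 -0.  ] [0.0028 0.003  0.4725]
```

Lifted: width is 21 mm and weight 1.5 N. I move to behind the heap.

Call:
{"api": "apply_moves", "payload": {"steps": [[1,1.5,-0.5,0,0,0.06,1],[3,4.5,-1,0,0,0.13,1],[5,7.6,-2,0,0,0.2,1],[7,10.7,-2,0,0,0.27,1],[9,13.7,-2,0,0,0.34,1],[11,16.8,-2,0,0,0.41,1],[13,19.8,-2,0,0,0.47,1],[14,21.3,-2,0,0,0.47,1]]}}

```text
time: 6.55
tcp_pos: [0.6256, -0.106, 0.2118]
tool_rot: [-180.0, -0.1, 91.4]
force: [0.2, 0.2, -0.2]
width: 0.0214
```

```bash
python3 plan.py "[(.67,-.0335,.19,91)]"
```

```text
at [ 0.6256 -0.106   0.2118] [-1.7999e+02 -1.3000e-01  9.1420e+01] w 0.0214 F [ 0.17  0.22 -0.22] t 6.55
(0.67, -0.0335, 0.19, 91) -> [7.14 4.62 2.2 ] [-0.0002 -0.0023  0.0073]
```

Call:
{"api": "apply_moves", "payload": {"steps": [[1,2,0,0,0,0,1],[3,4,0,0,0,0,1],[5,4.6,0,0,0,0,1],[6.5,4.6,0,0,0,0,1],[7.1,4.6,0,0,0,0,1],[7.1,4.6,0,0,0,0,1],[7.1,4.6,0,0,0,0,1],[7.1,4.6,0,0,0,0,1]]}}

```text
time: 7.35
tcp_pos: [0.6685, -0.0408, 0.2126]
tool_rot: [180.0, 0.1, 91.0]
force: [0.6, -0.6, -1.1]
width: 0.0215
```

Run:
```python
from h import *
import pickle
from plan import plan
S=cam('scene'); W=cam('wrist'); T=cam('top'); pickle.dump((S,W,T),open('c2.pkl','wb'))
a=cv2.resize(S[0][160:285,250:390],None,fx=3.5,fy=3.5,interpolation=cv2.INTER_CUBIC)
b=cv2.resize(W[0],(490,306)) 
o=np.zeros((600,800,3),np.uint8); o[:437,:490]=a; 
t=cv2.resize(T[0][130:220,280:370],(306,306),interpolation=cv2.INTER_CUBIC); o[:306,494:800]=t
w=cv2.resize(W[0],(460,288)); o[312:600,340:800]=w
cv2.imwrite('pics/c2.png',o); plan([(.67,-.0335,.161,91)])
```

```text
Traceback (most recent call last):
ValueError: could not broadcast input array from shape (438,490,3) into shape (437,490,3)
```

Run:
```python
from h import *
import pickle
from plan import plan
S,W,T=pickle.load(open('c2.pkl','rb'))
o=np.zeros((600,800,3),np.uint8)
o[:400,:448]=cv2.resize(S[0][160:285,250:390],(448,400),interpolation=cv2.INTER_CUBIC)
o[:340,450:790]=cv2.resize(T[0][130:220,280:370],(340,340),interpolation=cv2.INTER_CUBIC)
o[345:600,450:790]=cv2.resize(W[0],(340,255))
cv2.imwrite('pics/c2.png',o); plan([(.67,-.0335,.161,91)])
```

```text
at [ 0.6687 -0.0399  0.2124] [1.7999e+02 2.0000e-02 9.1070e+01] w 0.0214 F [ 0.7  -0.43 -0.91] t 7.5
(0.67, -0.0335, 0.161, 91) -> [0.64 0.14 5.14] [0.0001 0.0004 0.0013]
```

View pics/c2.png

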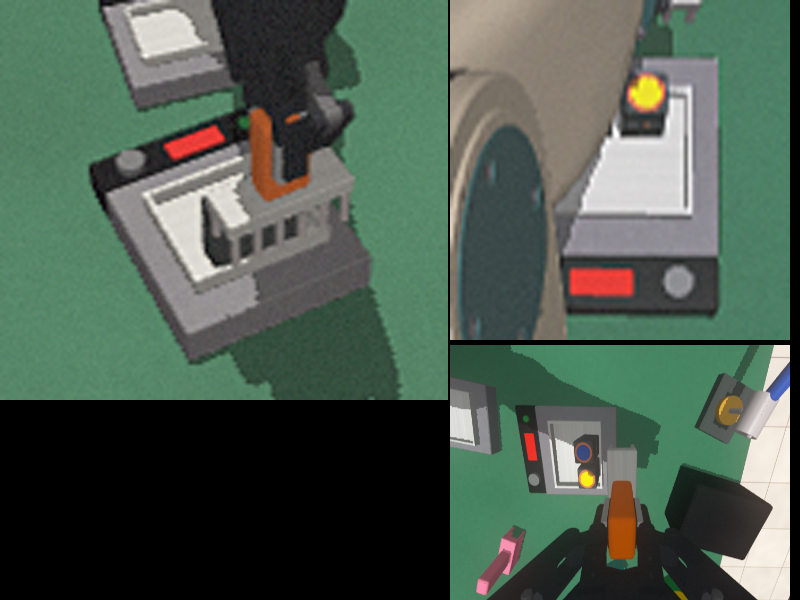

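The rake hangs upright behind the heap, with yellow at wrist inset (587,479) and blue at (584,452). I lower it so the tips are at about 78 mm and start raking.

Call:
{"api": "apply_moves", "payload": {"steps": [[0.3,0,1,0,0,0,1],[0.6,0.2,2.5,0,0,0,1],[0.6,0.2,4,0,0,0,1],[0.6,0.2,4.8,0,0,0,1],[0.6,0.2,5.1,0,0,0,1],[0.6,0.2,5.1,0,0,0,1],[0.6,0.2,5.1,0,0,0,1],[0.6,0.2,5.1,0,0,0,1]]}}

```text
time: 8.3
tcp_pos: [0.6712, -0.0331, 0.162]
tool_rot: [179.9, 0.0, 91.1]
force: [-0.1, -0.5, -0.7]
width: 0.0212
```

Call:
{"api": "apply_moves", "payload": {"steps": [[0,-0.5,0,0,0,0,1],[0,-1,0,0,0,0,1],[0,-1.5,0,0,0,0,1],[0,-2,0,0,0,0,1],[0,-2.4,0,0,0,0,1],[0,-2.8,0,0,0,0,1],[0,-3.2,0,0,0,0,1],[0,-3.6,0,0,0,0,1]]}}

```text
time: 9.1
tcp_pos: [0.6347, -0.0336, 0.1614]
tool_rot: [180.0, 0.0, 91.1]
force: [-0.1, -0.7, -1.5]
width: 0.0213
```

Call:
{"api": "apply_moves", "payload": {"steps": [[0,-0.4,0,0,0,0,1],[0,-0.8,0,0,0,0,1],[0,-1.2,0,0,0,0,1],[0,-1.6,0,0,0,0,1],[0,-2,0,0,0,0,1],[0,-2.4,0,0,0,0,1],[0,-2.8,0,0,0,0,1],[0,-2.8,0,0,0,0,1]]}}

```text
time: 9.9
tcp_pos: [0.606, -0.0342, 0.1613]
tool_rot: [-180.0, -0.0, 91.1]
force: [-0.0, 0.0, -1.5]
width: 0.0213
```

Run:
```python
from h import *
S=cam('scene');W=cam('wrist')
o=np.zeros((400,800,3),np.uint8)
o[:,:400]=cv2.resize(S[0][170:275,270:375],(400,400),interpolation=cv2.INTER_CUBIC)
o[:,400:]=cv2.resize(W[0][60:260,100:300],(400,400),interpolation=cv2.INTER_CUBIC)
cv2.imwrite('pics/c3.png',o)
```

```text
(no output)
```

View pics/c3.png

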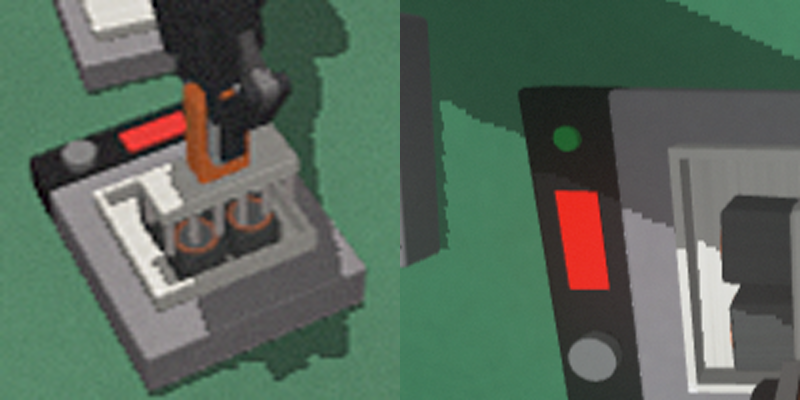

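Both upper cubes appear to have toppled into the empty half. The lower ones show copper rings in the +x half. I lift and back away to check.

Call:
{"api": "apply_moves", "payload": {"steps": [[0,0,-0.5,0,0,0,1],[0,0,-1.5,0,0,0,1],[0,0,-3,0,0,0,1],[0,0,-4.5,0,0,0,1],[0,0,-6,0,0,0,1],[-3,-0.5,-6,0,0,0,1],[-6,-1.5,-6,0,0,0,1],[-9,-2.5,-6,0,0,0,1]]}}

```text
time: 10.8
tcp_pos: [0.5838, -0.1256, 0.2224]
tool_rot: [179.9, 0.0, 91.2]
force: [0.2, -0.6, -1.8]
width: 0.0211
```

Call:
{"api": "apply_moves", "payload": {"steps": [[-2,-1,0,0,0,-0.06,1],[-5,-2,0,0,0,-0.13,1],[-8,-3,0,0,0,-0.2,1],[-11,-4,0,0,0,-0.27,1],[-14,-5,0,0,0,-0.34,1],[-17,-6.5,0,0,0,-0.4,1],[-19,-7,0,0,0,-0.47,1],[-20,-7,0,0,0,-0.47,1]]}}

```text
time: 11.6
tcp_pos: [0.5161, -0.3294, 0.2224]
tool_rot: [-180.0, 0.1, 117.8]
force: [-0.1, 0.2, -1.7]
width: 0.0212
```

Run:
```python
from h import *
from plan import plan
import pickle
S=cam('scene');T=cam('top');W=cam('wrist'); pickle.dump((S,T,W),open('c4.pkl','wb'))
o=np.zeros((600,800,3),np.uint8)
o[:400,:400]=cv2.resize(S[0][180:280,270:370],(400,400),interpolation=cv2.INTER_CUBIC)
o[:400,400:]=cv2.resize(T[0][138:218,285:365],(400,400),interpolation=cv2.INTER_CUBIC)
o[400:,:320]=cv2.resize(W[0],(320,200))
cv2.imwrite('pics/c4.png',o)
plan([(.503,-.335,.16,118),(.503,-.335,.0835,118)])
```

```text
at [ 0.5182 -0.3257  0.2216] [179.95   0.   117.98] w 0.0213 F [-0.03  0.93 -2.37] t 11.75
(0.503, -0.335, 0.16, 118) -> [-0.11 -1.78  6.16] [ 0.0009  0.0001 -0.0003]
(0.503, -0.335, 0.0835, 118) -> [ 0.   -0.    7.65] [0. 0. 0.]
```

View pics/c4.png

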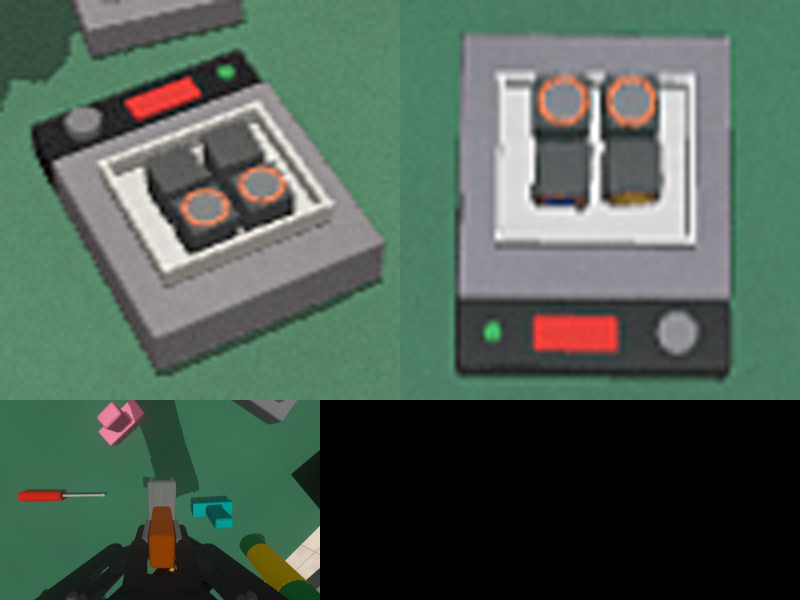

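All four cubes look flat. Before releasing the rake, I check the upper two's centres from both views.

Run:
```python
from h import *
import pickle
S,T,W=pickle.load(open('c4.pkl','rb'))
# dark top faces (centres by hand, crops x4 / x5); rim outer corners as reference
tp=lambda x,y:(285+(x-400)/5-.5,138+y/5-.5); sc=lambda x,y:(270+x/4-.5,180+y/4-.5)
for n,a,b in(('blue',tp(562,165),sc(233,143)),('yellow',tp(632,166),sc(177,168))):
    P,e=tri(T,a,S,b); print(n,P.round(4),round(e,4),'z70',onz(T,*a,.07).round(4),onz(S,*b,.07).round(4))
r=np.array([onz(T,*tp(*q),.054) for q in((497,72),(694,72),(694,245),(495,245))]); print(r.round(4),r.mean(0).round(4))
# dark extents down the columns of each cube
g=cv2.cvtColor(T[0],cv2.COLOR_BGR2GRAY)
for u in(317,331): print(u,[(v,int(g[v,u])) for v in range(150,186)])
```

```text
blue [ 0.5737 -0.0151  0.0702] 0.0019 z70 [ 0.574  -0.0142  0.07  ] [ 0.5733 -0.0159  0.07  ]
yellow [ 0.5745 -0.0525  0.0682] 0.0014 z70 [ 0.5742 -0.0517  0.07  ] [ 0.5757 -0.0538  0.07  ]
[[ 0.63    0.0218  0.054 ]
 [ 0.6322 -0.0861  0.054 ]
 [ 0.5352 -0.0863  0.054 ]
 [ 0.5331  0.0209  0.054 ]] [ 0.5826 -0.0324  0.054 ]
317 [(150, 143), (151, 142), (152, 145), (153, 151), (154, 148), (155, 131), (156, 134), (157, 134), (158, 135), (159, 136), (160, 135), (161, 151), (162, 137), (163, 76), (164, 47), (165, 49), (166, 70), (167, 98), (168, 90), (169, 90), (170, 91), (171, 90), (172, 90), (173, 93), (174, 92), (175, 93), (176, 99), (177, 79), (178, 34), (179, 164), (180, 233), (181, 219), (182, 216), (183, 214), (184, 220), (185, 220)]
331 [(150, 142), (151, 139), (152, 144), (153, 150), (154, 150), (155, 132), (156, 133), (157, 134), (158, 134), (159, 138), (160, 134), (161, 150), (162, 144), (163, 90), (164, 39), (165, 63), (166, 85), (167, 91), (168, 89), (169, 91), (170, 91), (171, 93), (172, 90), (173, 94), (174, 92), (175, 84), (176, 91), (177, 106), (178, 128), (179, 194), (180, 225), (181, 217), (182, 216), (183, 215), (184, 218), (185, 216)]
```

Call:
{"api": "apply_moves", "payload": {"steps": [[0,-0.5,1,0,0,0,1],[-0.1,-1.2,3,0,0,0,1],[-0.1,-1.7,5,0,0,0,1],[-0.1,-1.7,7,0,0,0,1],[-0.1,-1.7,9,0,0,0,1],[-0.1,-1.7,11,0,0,0,1],[-0.1,-1.7,12,0,0,0,1],[-0.1,-1.7,12.5,0,0,0,1]]}}

```text
time: 12.55
tcp_pos: [0.5028, -0.3333, 0.0949]
tool_rot: [-179.9, -0.1, 118.1]
force: [0.4, 0.3, -1.5]
width: 0.0213
```

Both centres are at plate x ≈ -8 mm, with tops at 68–70 mm, so they are flat and within limits. I set the rake down.

Call:
{"api": "apply_moves", "payload": {"steps": [[0,0,0.4,0,0,0,1],[0,0,0.7,0,0,0,1],[0,0,1.0,0,0,0,1],[0,0,1.15,0,0,0,1],[0,0,1.2,0,0,0,1],[0,0,1.2,0,0,0,1],[0,0,1.2,0,0,0,1],[0,0,1.2,0,0,0,1]]}}

```text
time: 13.35
tcp_pos: [0.5031, -0.3349, 0.0845]
tool_rot: [180.0, 0.0, 118.1]
force: [-0.4, 0.5, -1.0]
width: 0.0211
```

Call:
{"api": "apply_moves", "payload": {"steps": [[0,0,0.1,0,0,0,1],[0,0,0.15,0,0,0,1],[0,0,0.15,0,0,0,1],[0,0,0.15,0,0,0,2.5],[0,0,0.15,0,0,0,4],[0,0,0.15,0,0,0,6],[0,0,0.15,0,0,0,8.5],[0,0,0.15,0,0,0,8.5]]}}

```text
time: 14.15
tcp_pos: [0.503, -0.3349, 0.0827]
tool_rot: [-180.0, -0.0, 118.1]
force: [0.5, -0.6, 0.6]
width: 0.0811
```

Call:
{"api": "apply_moves", "payload": {"steps": [[0,0,0,0,0,0,8.5],[0,0,0,0,0,0,8.5],[0,0,0,0,0,0,8.5],[0,0,-1,0,0,0,8.5],[0,0,-3,0,0,0,8.5],[0,0,-6,0,0,0,8.5],[0,0,-9,0,0,0,8.5],[0,0,-12,0,0,0,8.5]]}}

```text
time: 14.95
tcp_pos: [0.5029, -0.3349, 0.2047]
tool_rot: [180.0, 0.0, 118.1]
force: [0.3, 0.6, 0.0]
width: 0.0848
```

Call:
{"api": "apply_moves", "payload": {"steps": [[2,0,-2,0,0,0,8.5],[4,0,-4,0,0,0,8.5],[6,0,-5,0,0,0,8.5],[8,0,-5,0,0,0,8.5],[8,0,-5,0,0,0,8.5],[8,0,-5,0,0,0,8.5],[8,0,-5,0,0,0,8.5],[8,0,-5,0,0,0,8.5]]}}

```text
time: 15.75
tcp_pos: [0.4656, -0.2653, 0.2527]
tool_rot: [-180.0, 0.0, 118.0]
force: [-0.1, 0.8, 0.2]
width: 0.085
```

Run:
```python
from h import *
S=cam('scene');T=cam('top');W=cam('wrist')
o=np.zeros((500,800,3),np.uint8)
o[:300]=cv2.resize(S[0][175:295,60:380],(800,300),interpolation=cv2.INTER_CUBIC)
o[300:,:320]=cv2.resize(W[0],(320,200))
o[300:,340:640]=cv2.resize(T[0][140:220,280:400],(300,200))
cv2.imwrite('pics/c5.png',o); print(arm.read_state()['force'])
```

```text
[ 0.26271261 -0.08571835 -0.55293138]
```

View pics/c5.png

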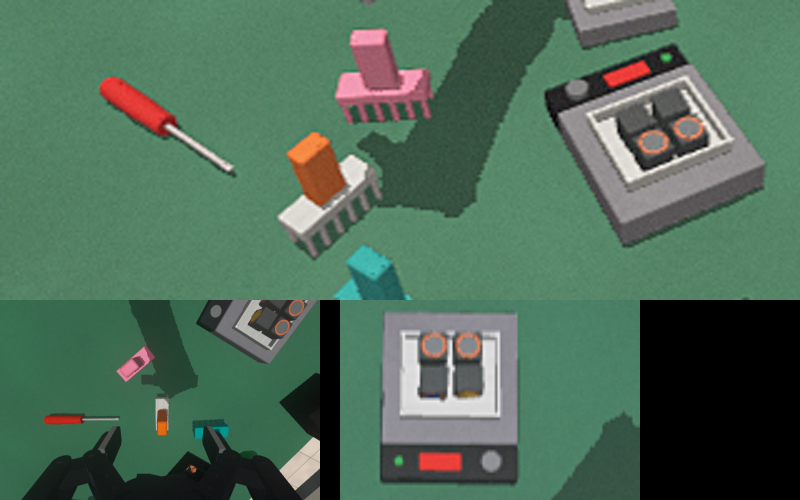

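The rake stands upright on the bench at picture (325,190), the cubes lie flat in one layer and the gripper is clear.

```bash
python3 -c "
from cell import arm; print(arm.hand_in())"
```

```text
the job is handed in; nothing more can be done
None
```

I raked both upper inductors (blue and yellow) into the empty half of the bed, then stood the orange-grip rake back on the bench and released it. The job is handed in; it reports no verdict. It took about 16 s of the 45 s.

- **Inductors:** After the push, two views put both centres at plate x ≈ -8 mm, with top faces at 70 mm (blue) and 68 mm (yellow). They lie flat in one layer with the lower ones, inside the limits. I placed the face centres by eye, and the two views agreed to about 2 mm.
- **Rake:** In the last picture it stands upright near its starting place, off the plate. I judged upright by eye and did not measure the angle.
- **Gripper:** I gripped only the rake, kept the fingertips about 40 mm above the heap, and finished open and clear of everything.

No check failed. One script stopped on an image-size error and was rerun, which cost only camera time.

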